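Fit the filter cartridge and its hold-down collar on the bench compressor

TASK

Put the air filter together on the compressor: first slide the filter cartridge, knob upwards, down into the upright filter housing until it is fully home, lowering it all the way rather than letting it drop. Then fit the hold-down collar, neck upwards, over the cartridge's knob so that its flange sits flat in the recess at the top of the housing. Leave the spray can and the wrench where they are.

Things in the scene. Friction and masses are not known exactly. Their poses are not given: they have to be found in the camera images.
- compressor: fixed compressor on a steel base plate 12 mm thick (x -60 to 300, y -60 to 60 mm). Origin: on the bench, on the axis of its upright open-topped aluminium filter housing (tube 74 mm outer diameter, top flange 100 mm, rim 106 mm above the bench). Own +x runs along the plate to the crank case and motor (58 to 293 mm away, at most 95 mm high); z is up
- bore_floor (a point): centre of the floor of the housing's bore, 20 mm above the bench. The bore is 59 mm in diameter and 80 mm deep from this floor up to the seat
- seat (a point): centre of the recess floor (the seat) at the top of the housing, 100 mm above the bench; the recess is 84 mm in diameter and 6 mm deep (its rim is 106 mm above the bench), and the bore opens in its middle
- cartridge: loose filter cartridge standing upright on the bench: pleated paper body with black ends, 56 mm in diameter and 80 mm tall, with 5 mm of taper at the foot (48 mm across at the very bottom), carrying on top a black round knob 24 mm in diameter and 45 mm tall. Origin: centre of its underside; z points up through the knob. About 0.22 kg
- cartridge_knob (a point): centre of the top of the cartridge's knob, 125 mm above the cartridge's underside
- collar: loose dark steel hold-down collar lying flange down on the bench: round flange 80 mm in diameter and 8 mm thick, on it a round neck 44 mm in outer diameter and 40 mm tall (48 mm in all), with a 30 mm hole right through. Origin: centre of its underside; z points up through the neck. About 0.25 kg
- collar_top (a point): centre of the collar's top opening, 48 mm above its underside
- spray_can: bystander: spray can 60 mm in diameter and 165 mm tall, standing; origin at the centre of its underside
- wrench: bystander: open wrench 180 mm long lying on the bench along its own x axis; origin under its middle
Things that resemble listed ones, but are neither listed nor needed, are in the scene too. What is shaped like the cartridge but green or purple is not meant.

How it is judged:
On the way:
1. the cartridge is fully home in the bore, knob up, before the collar is fitted (horizontal distance between cartridge and bore_floor below 0.004 m and z of cartridge in the frame of bore_floor below 0.004 m and angle between cartridge's own z axis and vertical below 0.08 rad and distance between collar and seat above 0.05 m), for 0.2 s.
At the end, for the whole second after the job is handed in: the cartridge stands knob up in the bore, its underside within 4 mm of the bore's floor and axis (tilt under 0.08 rad); the collar lies neck up with its flange in the recess, underside within 3 mm in height of the seat and 5 mm of its axis (tilt under 0.06 rad); both are released and at rest (horizontal distance between cartridge and bore_floor below 0.004 m and z of cartridge in the frame of bore_floor below 0.004 m and angle between cartridge's own z axis and vertical below 0.08 rad and horizontal distance between collar and seat below 0.005 m and z of collar in the frame of seat between -0.003 and 0.003 m and angle between collar's own z axis and vertical below 0.06 rad and linear speed of each of collar, cartridge below 0.02 m/s); the robot touches nothing.
It fails at once if the cartridge is let drop down the bore (faster than 0.45 m/s inside it) (horizontal distance between cartridge and bore_floor below 0.006 m and z of cartridge in the frame of bore_floor below 0.078 m and linear speed of cartridge above 0.45 m/s).
It fails at once if the spray can is displaced by more than 40 mm or knocked over (distance of spray_can from where it was at the start of the episode above 0.04 m or angle between spray_can's own z axis and vertical above 0.5 rad).
It fails at once if the wrench is displaced by more than 40 mm (distance of wrench from where it was at the start of the episode above 0.04 m).
It also fails if it takes over 64 s, if anything falls off the work surface, if the arm or the gripper's body presses on something with over 40 N, if the wrist force passes 120 N, or if a joint passes its speed limit or range.

ROBOT

A 6-joint arm with a two-finger parallel gripper is mounted at the origin on the work surface. World frame = base frame: x ahead of the robot, y to its left, z up, the work surface at z = 0. Lengths are in m, angles in rad, forces in N, time in s.
With the tool pointing down it reaches from about 0.425 to 0.95 m from the base axis. Payload 3.5 kg.
Tool frame: the origin (TCP) lies between the finger pads; the fingertips stand 19 mm ahead of it and the grasp point (between the pads) is the TCP; z points along the fingers, y is the line along which they close (so a half turn about z gives the same grasp; the last joint's range is limited). The gripper opens to 85 mm and grips with 20 to 120 N. Pads are 22 mm wide; open, the fingers measure 114 mm over their backs; the gripper's body (76 mm by 85 mm) begins 54 mm behind the grasp point. The pads swing forward as they close: fully open they stand 13 mm farther back than shut.
Start: joints at [1.135, 0.286, 1.577, -0, 1.279, -0.15], TCP at [0.19, 0.648, 0.222] pointing down, gripper open.
Joint ranges: [-2.77, 2.77], [-0.9, 2.22], [0.21, 2.48], [-1.53, 4.67], [0.24, 2.81], [-2.84, 2.84]. Speed limits (rad/s): [2.79, 2.79, 3.14, 3.14, 3.14, 3.14].

INTERFACE

Orientations are given as a unit quaternion [x, y, z, w].
In Python, from plant import monitor, eyes, ctrl gives the robot as it stands.
- The arm moves only by the shell command python3 -m handwheel 'ROWS' [FORCE]. ROWS is JSON, a list of rows, each a list of 7 numbers: the shift along the tool's x, y, z in units of 40 cm (1.0 is 40 cm), then the turn, a rotation vector about the tool's x, y, z in units of pi rad (1.0 is pi rad), then the opening, from -1 (shut) to 1 (fully open). A call has 1 to 12 rows; each row is the pose to reach, as a shift and turn from the pose commanded when the call began, along the tool's axes at that moment, turning the shorter way round; what a row does not reach only later rows make up. A row lasts 1/8 s, in which the tool goes at most 62.5 mm and 10.7 degrees, less where a joint would pass 70% of its speed; a pose out of reach is approached as far as the arm can. A call with a number of a shift or a turn outside -1 to 1 is refused whole. A call with a gripper value outside its range is refused whole. The fingers move at their own pace and stop on an object; FORCE is the grip in N (left out, the last holds). Time passes only in rows, so rows that repeat a pose let the fingers close. It gives the time, the measured TCP pose, the force, the opening and the grip force at its end, in the units of the state.
- monitor.get_state(): the state, without advancing time (a new reading comes with each control period).
- eyes.read_camera(name): name is "scene" or "top" or "wrist"; returns the picture (400x640x3 uint8, red, green, blue); there is no depth.
- eyes.camera_params(name): a dict with "K" (3x3 intrinsics, pixels), "k1" (the pictures are not rectified: a ray, as slopes to the right and down, at radius r is drawn at 1 + k1 r^2 times it, then the intrinsics apply), "R" (3x3) and "t" (3): a world point X has camera coordinates R X + t. Camera axes: x right, y down, z forward; pixel columns grow to the right and rows downward; lengths in m; the calibration is good to about 2 mm. A picture is of the moment at which its call begins: read the wrist's pose just before it. camera_params takes no time and is no camera call; for the wrist camera it gives the pose at the moment of the call.
- ctrl.sign_off(): hands the job in; it is judged then, once.
The state is a dict: "time": time; "qpos": joint angles; "dq": joint speeds; "joint_efforts": joint torques, N m; "eef_pos": TCP position; "tcp_rot": TCP orientation; "contact_force": force on the tool from outside, world axes, zero at the start; "wrist_torque": the same for the moment, N m; "opening": opening from 0.0 (shut) to 1.0 (fully open); "finger_force": force on a finger pad.
Only numpy, scipy, OpenCV 4.12 (cv2) and the standard library are available. Lean on these libraries where they do the work, as an engineer would, in place of code of your own. Each camera call takes 0.05 s, during which the arm holds its last target. There are 200 camera calls.

## Working session

There is one attempt and no reset: what is moved stays moved. The work goes in short steps, Python scripts to look and compute and a shell command to move; the robot and the scene stay as the last step left them, time stands still between calls to the robot, and variables do not carry over. Pictures are saved under pics/ and viewed, at most 10 in all, crops included, and the job is handed in when it is done.

```bash
mkdir -p pics; ls; python3 - <<'E'
from plant import monitor, eyes, ctrl
import cv2
for n in ("scene","top"):
    cv2.imwrite(f"pics/{n}0.png",eyes.read_camera(n)[:,:,::-1])
    p=eyes.camera_params(n); print(n,p)
print(monitor.get_state())
E
```

```text
pics
scene {'K': array([[456.70007993,   0.        , 314.55318834],
       [  0.        , 456.70007993, 204.84559211],
       [  0.        ,   0.        ,   1.        ]]), 'k1': 0.02562723311074823, 'R': array([[ 0.30852684,  0.95120802, -0.00380651],
       [ 0.60497786, -0.1993111 , -0.77089355],
       [-0.73403881,  0.2355385 , -0.63695262]]), 't': array([-0.10231295, -0.24176895,  1.84518396])}
top {'K': array([[398.07501639,   0.        , 319.90392745],
       [  0.        , 398.07501639, 196.64038361],
       [  0.        ,   0.        ,   1.        ]]), 'k1': 0.0035105499782531616, 'R': array([[ 8.71128499e-04, -9.99994221e-01, -3.28607404e-03],
       [-9.93884233e-01, -5.02936104e-04, -1.10425900e-01],
       [ 1.10423609e-01,  3.36217232e-03, -9.93878927e-01]]), 't': array([-0.04395995,  0.53676937,  1.07446814])}
{'time': 0.1, 'qpos': array([ 1.13497368e+00,  2.87136675e-01,  1.57806803e+00,  2.57911519e-06,
        1.27862888e+00, -1.49983516e-01]), 'dq': array([ 3.20785153e-05, -8.63042328e-04, -3.71564907e-03,  6.36621827e-05,
        3.13627861e-04,  7.29631891e-04]), 'joint_efforts': array([ 8.27353379e-04, -4.07292938e+01, -2.93700743e+01, -1.51544386e-04,
        3.42794061e-03, -2.08642251e-05]), 'eef_pos': array([0.19001287, 0.64703925, 0.22062554]), 'tcp_rot': array([ 1.42433796e-01,  9.89803697e-01, -1.07238515e-03, -3.24696251e-04]), 'contact_force': array([-0.65468057,  0.00442393,  0.30982608]), 'wrist_torque': array([ 0.03370298, -0.0277186 ,  0.03704385]), 'finger_force': 0.0, 'opening': 0.9959072219284908}
```

View pics/scene0.png

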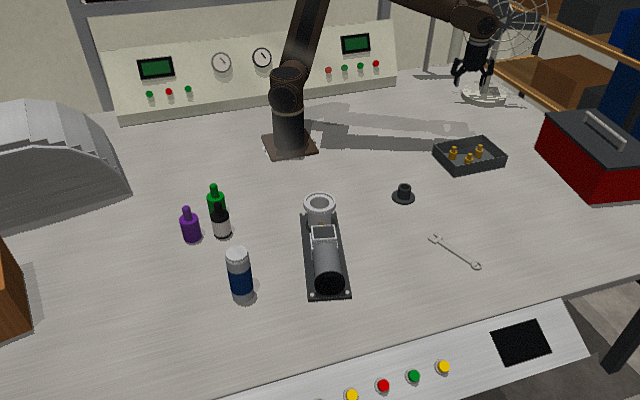

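View pics/top0.png

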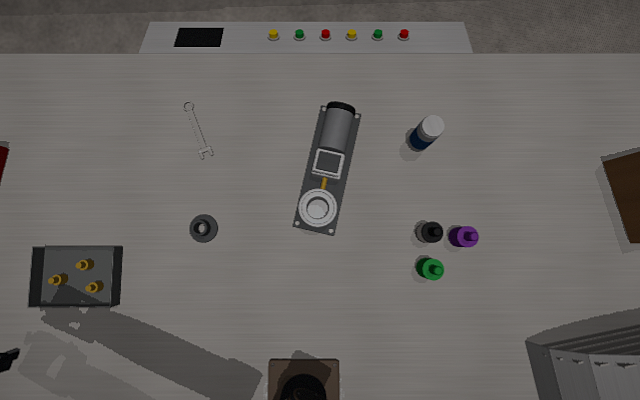

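The top view shows the collar at (203,228), the housing at (317,208) and the bench tray at left. Three things look like the cartridge: top (431,232) is white with black ends, (431,268) is green and (463,237) is purple. In the scene view they are at (221,222), (216,200) and (190,225). The white and black one fits the description. I'll confirm it in enlarged crops.

```bash
python3 - <<'E'
import cv2,numpy as np
t=cv2.imread("pics/top0.png");s=cv2.imread("pics/scene0.png")
def c(im,x,y,w=66,h=75):
    o=cv2.resize(im[y:y+h,x:x+w],None,fx=4,fy=4,interpolation=cv2.INTER_CUBIC)
    for i in range(0,w,10): cv2.putText(o,str(x+i),(i*4,8),0,.3,(0,0,255)); cv2.line(o,(i*4,10),(i*4,14),(0,0,255))
    for i in range(0,h,10): cv2.putText(o,str(y+i),(0,i*4+4),0,.3,(0,0,255)); cv2.line(o,(20,i*4),(24,i*4),(0,0,255))
    return o
cv2.imwrite("pics/crops.png",np.vstack([np.hstack([c(t,400,200),c(t,175,195),c(t,285,170)]),np.hstack([c(s,185,178),c(s,370,160),c(s,287,175)])]))
E
```

```text
(no output)
```

View pics/crops.png

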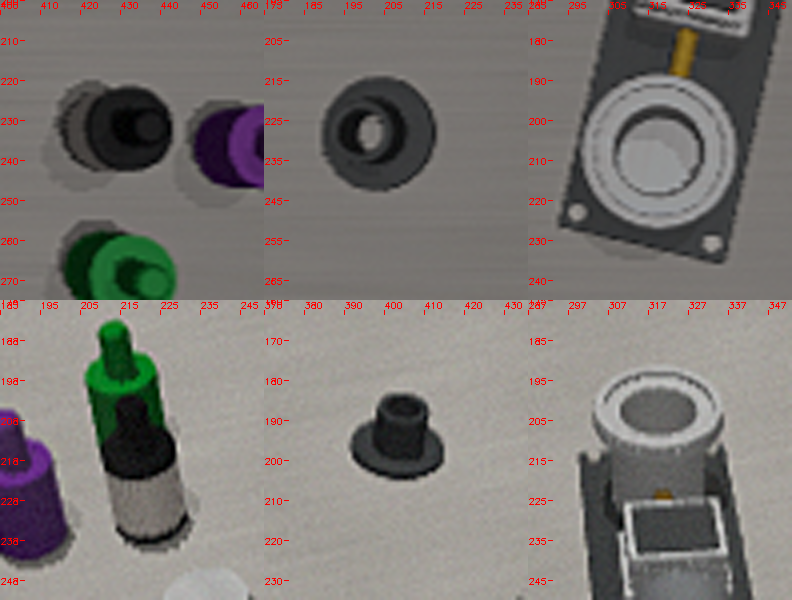

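The crops confirm the target: the black-and-white cartridge with its knob top at top (438,231.5) and scene (217.7,203.5). The collar mouth is at top (201.3,227.5) and scene (404.5,186.2). The housing rim centre is at top (317.5,207.5) and scene (319.3,202.3). Next I triangulate these points.

```bash
cat > h.py <<'E'
import numpy as np, cv2
from scipy.spatial.transform import Rotation as R
from plant import monitor, eyes
def ray(p,uv):
    K=p["K"]; D=np.array([p["k1"],0,0,0,0])
    x=cv2.undistortPoints(np.array([[uv]],float),K,D)[0,0]
    Rm=np.array(p["R"]); c=-Rm.T@np.array(p["t"]); d=Rm.T@np.r_[x,1]
    return c,d/np.linalg.norm(d)
def tri(*pr):
    A=0;b=0
    for p,uv in pr:
        c,d=ray(p,uv); M=np.eye(3)-np.outer(d,d); A=A+M; b=b+M@c
    X=np.linalg.solve(A,b)
    return X,[float(np.linalg.norm(np.cross(X-ray(p,uv)[0],ray(p,uv)[1]))) for p,uv in pr]
def at(p,uv,z):
    c,d=ray(p,uv); return c+d*(z-c[2])/d[2]
def proj(p,X):
    r,_=cv2.Rodrigues(np.array(p["R"])); return cv2.projectPoints(np.array([X],float),r,np.array(p["t"],float),p["K"],np.array([p["k1"],0,0,0,0]))[0][0,0]
def togo(X,yaw=None):
    """rows units from present pose to TCP position X, tool down with tool y at world angle yaw (closest half turn)"""
    s=monitor.get_state(); r=R.from_quat(s["tcp_rot"]); out=r.inv().apply(np.array(X)-s["eef_pos"])/.4
    if yaw is None: g=r
    y0=r.apply([0,1,0]); 
    if yaw is None: yaw=np.arctan2(y0[1],y0[0])
    y=np.array([np.cos(yaw),np.sin(yaw),0]); 
    if y@y0<0:y=-y
    z=np.array([0,0,-1.]); g=R.from_matrix(np.c_[np.cross(y,z),y,z])
    return np.round(out,4),np.round((r.inv()*g).as_rotvec()/np.pi,4)
E
python3 - <<'E'
from h import *
t=eyes.camera_params("top");s=eyes.camera_params("scene");np.set_printoptions(precision=4,suppress=True)
for n,a,b in (("knob",(438,231.5),(217.7,203.5)),("coltop",(201.3,227.5),(404.5,186.2)),("rim",(317.5,207.5),(319.3,202.3)),("colfl",(204,228.5),(403.3,198))):
    print(n,*tri((t,a),(s,b)))
print("body.08",at(t,(432.5,232),.08)); print("green knob",at(t,(439,277.5-7),.125),"purple",at(t,(471,236),.125))
print("can",at(t,(432,126),.165),"colfl",at(t,(204,228.5),.008),"rim",at(t,(317.5,207.5),.106))
print("plate", at(t,(297,223),.012),at(t,(331,231),.012),"motor",at(t,(340,107),.09))
st=monitor.get_state(); print(st["eef_pos"]); w=eyes.camera_params("wrist"); r=R.from_quat(st["tcp_rot"]); print("cam in tool",r.inv().apply(-w["R"].T@w["t"]-st["eef_pos"]),(r.inv().as_matrix()@w["R"].T),w["K"])
E
```

```text
knob [ 0.4388 -0.3392  0.1238] [0.001001473389106496, 0.0010014733891065717]
coltop [0.4513 0.2791 0.0496] [0.0023878467821099223, 0.0023878467821098833]
rim [ 0.5006 -0.0383  0.0993] [0.0007052807803436843, 0.0007052807803436856]
colfl [ 0.4495  0.2851 -0.0038] [8.641699347556171e-05, 8.641699347548681e-05]
body.08 [ 0.4382 -0.3385  0.08  ]
green knob [ 0.3422 -0.3392  0.125 ] purple [ 0.4274 -0.4218  0.125 ]
can [ 0.698  -0.3216  0.165 ] colfl [0.4491 0.2815 0.008 ] rim [ 0.5002 -0.0377  0.106 ]
plate [0.4645 0.0205 0.012 ] [ 0.4423 -0.0746  0.012 ] motor [ 0.7725 -0.0976  0.09  ]
[0.19   0.647  0.2206]
cam in tool [ 0.0673  0.0004 -0.1527] [[-0.0001 -0.965  -0.2621]
 [ 1.      0.0003 -0.0014]
 [ 0.0014 -0.2621  0.965 ]] [[360.6081   0.     318.3316]
 [  0.     360.6081 196.4007]
 [  0.       0.       1.    ]]
```

```bash
python3 - <<'E'
from h import *
for X in ([.47,.42,.3],[.56,.14,.3]): print(*togo(X,np.pi/2))
E
```

```text
[-0.8315 -0.3476 -0.1979] [-0.0007 -0.0002 -0.091 ]
[-1.2448 -0.9558 -0.1967] [-0.0007 -0.0002 -0.091 ]
```

```bash
python3 -m handwheel '[[-0.83,-0.35,-0.2,0,0,-0.091,1],[-0.83,-0.35,-0.2,0,0,-0.091,1],[-0.83,-0.35,-0.2,0,0,-0.091,1],[-0.83,-0.35,-0.2,0,0,-0.091,1],[-0.83,-0.35,-0.2,0,0,-0.091,1],[-0.83,-0.35,-0.2,0,0,-0.091,1],[-0.83,-0.35,-0.2,0,0,-0.091,1],[-0.83,-0.35,-0.2,0,0,-0.091,1]]' 30; python3 - <<'E'
from h import *
# view poses: camera ~67mm toward -x of TCP
for X in ([.52,.03,.3],[.45,-.335,.3]): print(*togo(X,np.pi/2))
E
```

```text
time: 1.1
eef_pos: [0.4689, 0.4196, 0.3011]
tcp_rot: [0.0, 1.0, -0.0, -0.001]
contact_force: [0.0, -0.2, 0.4]
opening: 0.998
finger_force: 0.0
[-0.1282 -0.974   0.003 ] [-0.0001 -0.0005 -0.0001]
[ 0.0464 -1.8866  0.0036] [-0.0001 -0.0005 -0.0001]
```

```bash
python3 -m handwheel '[[0,-0.35,0.05,0,0,0,1],[0,-0.35,0.05,0,0,0,1],[0,-0.35,0.05,0,0,0,1],[0,-0.35,0.05,0,0,0,1]]'
cat > snap.py <<'E'
import sys,pickle
from h import *
n=sys.argv[1]; p=eyes.camera_params("wrist"); s=monitor.get_state(); im=eyes.read_camera("wrist")[:,:,::-1]
cv2.imwrite(f"pics/{n}.png",im); pickle.dump((p,s),open(f"pics/{n}.pkl","wb")); print(n,s["eef_pos"].round(4),s["tcp_rot"].round(4))
E
python3 snap.py w_col
```

```text
time: 1.6
eef_pos: [0.4686, 0.2802, 0.2816]
tcp_rot: [-0.0, 1.0, 0.0, -0.0]
contact_force: [-0.2, -0.2, 0.1]
opening: 1.001
finger_force: 0.0
w_col [0.4686 0.2802 0.2816] [-1.e-04  1.e+00  3.e-04 -3.e-04]
```

```bash
python3 -m handwheel '[[-0.1,-0.8,0,0,0,0,1],[-0.1,-0.8,0,0,0,0,1],[-0.1,-0.8,0,0,0,0,1],[-0.1,-0.8,0,0,0,0,1],[-0.1,-0.8,0,0,0,0,1],[-0.1,-0.8,0,0,0,0,1],[-0.1,-0.8,0,0,0,0,1],[-0.1,-0.8,0,0,0,0,1]]'; python3 snap.py w_hou
```

```text
time: 2.65
eef_pos: [0.5096, -0.0383, 0.282]
tcp_rot: [-0.001, 1.0, 0.0, 0.0]
contact_force: [-0.3, -0.2, -0.1]
opening: 0.999
finger_force: 0.0
w_hou [ 0.5096 -0.0383  0.282 ] [-1.4e-03  1.0e+00  3.0e-04  0.0e+00]
```

```bash
python3 -m handwheel '[[0.15,-0.75,0,0,0,0,1],[0.15,-0.75,0,0,0,0,1],[0.15,-0.75,0,0,0,0,1],[0.15,-0.75,0,0,0,0,1],[0.15,-0.75,0,0,0,0,1],[0.15,-0.75,0,0,0,0,1],[0.15,-0.75,0,0,0,0,1]]'; python3 snap.py w_car; python3 - <<'E'
import cv2,numpy as np
from h import *
import pickle
g={"w_col":[.4513,.281,.04],"w_hou":[.5006,-.038,.103],"w_car":[.4388,-.3392,.12]}
o=[]
for n,X in g.items():
    p,s=pickle.load(open(f"pics/{n}.pkl","rb")); u,v=proj(p,X); print(n,u,v)
    im=cv2.imread(f"pics/{n}.png"); x=int(np.clip(u-65,0,506)); y=int(np.clip(v-100,0,200)); c=cv2.resize(im[y:y+200,x:x+133],None,fx=2,fy=2,interpolation=cv2.INTER_CUBIC)
    for i in range(0,133,20): cv2.putText(c,str(x+i),(i*2,8),0,.3,(0,0,255)); cv2.line(c,(i*2,10),(i*2,14),(0,0,255))
    for i in range(0,200,20): cv2.putText(c,str(y+i),(0,i*2+4),0,.3,(0,0,255)); cv2.line(c,(20,i*2),(24,i*2),(0,0,255))
    o.append(c); print(x,y)
cv2.imwrite("pics/wc.png",np.hstack(o))
E
```

```text
time: 3.58
eef_pos: [0.45, -0.339, 0.2818]
tcp_rot: [-0.001, 1.0, 0.0, 0.0]
contact_force: [0.4, -0.2, -0.1]
opening: 1.001
finger_force: 0.0
w_car [ 0.45   -0.339   0.2818] [-7.e-04  1.e+00  4.e-04  0.e+00]
w_col 318.95625351566116 146.02855575335488
253 46
w_hou 318.4426298858147 163.34749581395505
253 63
w_car 317.81664236340043 164.27813010799804
252 64
```

View pics/wc.png

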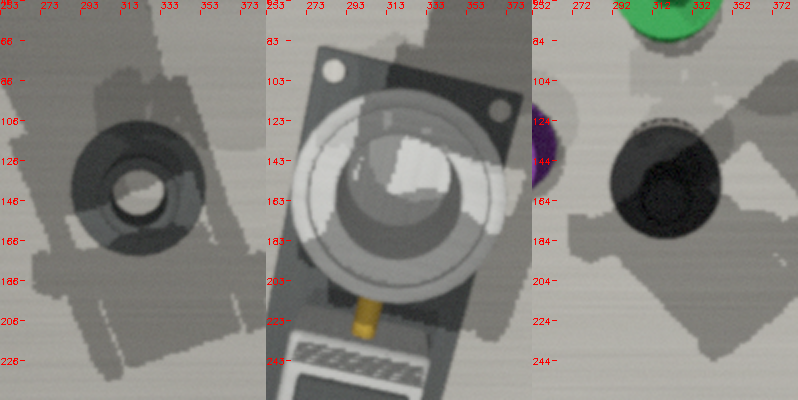

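The left tile shows the collar flange centred at (322.3,140). The middle tile shows the housing flange centred at (319,161). The right tile shows the cartridge's black shoulder centred at (318.8,155), with its knob faintly visible near (318,159).

```bash
python3 - <<'E'
from h import *
import pickle
L=lambda n:pickle.load(open(f"pics/{n}.pkl","rb"))[0]
np.set_printoptions(precision=4,suppress=True)
t=eyes.camera_params("top");sc=eyes.camera_params("scene")
print("collar flange",at(L("w_col"),(322.3,140),.008),"rim",at(L("w_hou"),(319,161),.106),"shoulder",at(L("w_car"),(318.75,155),.08))
print("tri rim",tri((L("w_hou"),(319,161)),(t,(317.5,207.5)),(sc,(319.3,202.3))))
print("tri collar",tri((L("w_col"),(322.3,140)),(t,(204,228.5)),(sc,(403.3,198))))
print("tri shoulder",tri((L("w_car"),(318.75,155)),(t,(432.5,232))))
# sharper: knob in contrast-stretched picture, circle centres by edge fit
im=cv2.imread("pics/w_car.png"); 
c=im[95:195,260:380].astype(float); c=np.clip(c*4,0,255).astype(np.uint8)
def big(c): return cv2.resize(c,None,fx=4,fy=4,interpolation=cv2.INTER_CUBIC)
cv2.imwrite("pics/knob.png",big(c))
# dark shoulder blob centroid
g=im.max(2); m=((g<60)).astype(np.uint8); k,l,st,ce=cv2.connectedComponentsWithStats(m); i=l[155,319]; print(st[i],ce[i])
E
```

```text
collar flange [0.4483 0.2849 0.008 ] rim [ 0.4979 -0.0375  0.106 ] shoulder [ 0.4366 -0.3384  0.08  ]
tri rim (array([ 0.4998, -0.0379,  0.0986]), [0.0008286941409217565, 0.0010235608483792913, 0.0008240048480567115])
tri collar (array([ 0.4495,  0.2851, -0.0038]), [2.733472624423518e-05, 8.963443466005359e-05, 8.928406023282588e-05])
tri shoulder (array([ 0.4376, -0.3387,  0.0783]), [0.0007553675127565684, 0.0007553675127565646])
[ 292  127   54   56 2364] [318.5863 154.8312]
```

View pics/knob.png

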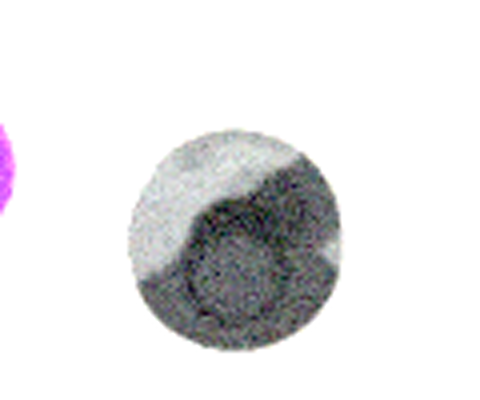

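```bash
python3 -m handwheel '[[0.031,0,0.15,0,0,0,1],[0.031,0,0.3,0,0,0,1],[0.031,0,0.38,0,0,0,1],[0.031,0,0.424,0,0,0,1],[0.031,0,0.424,0,0,0,1],[0.031,0,0.424,0,0,0,0],[0.031,0,0.424,0,0,0,-1],[0.031,0,0.424,0,0,0,-1],[0.031,0,0.424,0,0,0,-1],[0.031,0,0.424,0,0,0,-1]]' 40
```

```text
time: 4.88
eef_pos: [0.4376, -0.3409, 0.1137]
tcp_rot: [0.0, 1.0, -0.001, 0.001]
contact_force: [-0.0, 1.1, 5.5]
opening: 0.197
finger_force: 32.9
```

```bash
python3 -m handwheel '[[0,0,0,0,0,0,-1],[0,0,0,0,0,0,-1]]'; python3 -m handwheel '[[0,0,-0.01,0,0,0,-1],[0,0,-0.08,0,0,0,-1],[0,0,-0.2,0,0,0,-1],[0,0,-0.3,0,0,0,-1],[0,0,-0.37,0,0,0,-1],[0,0,-0.37,0,0,0,-1],[0,0,-0.37,0,0,0,-1]]'; python3 snap.py w_held
```

```text
time: 5.12
eef_pos: [0.4376, -0.3408, 0.1137]
tcp_rot: [0.0, 1.0, -0.001, 0.001]
contact_force: [0.3, 1.4, 5.6]
opening: 0.197
finger_force: 33.0
time: 6.0
eef_pos: [0.4364, -0.3398, 0.2583]
tcp_rot: [0.0, 1.0, 0.001, -0.001]
contact_force: [-0.5, -0.4, 0.0]
opening: -0.001
finger_force: 0.0
w_held [ 0.4364 -0.3398  0.2583] [ 0.     1.     0.001 -0.001]
```

The grip slipped off, so I look at where things stand.

```bash
python3 - <<'E'
from h import *
im=cv2.imread("pics/w_held.png")
t=eyes.read_camera("top")[:,:,::-1]; s=eyes.read_camera("scene")[:,:,::-1]
cv2.imwrite("pics/top1.png",t);cv2.imwrite("pics/scene1.png",s)
f=lambda c:cv2.resize(np.clip(c*2.0,0,255).astype(np.uint8),(400,300),interpolation=cv2.INTER_CUBIC)
cv2.imwrite("pics/held.png",np.vstack([np.hstack([f(im[60:240,200:440]),f(t[195:285,390:510])]),np.hstack([f(s[165:255,170:290]),cv2.resize(im,(400,300))])]))
E
```

```text
(no output)
```

View pics/held.png

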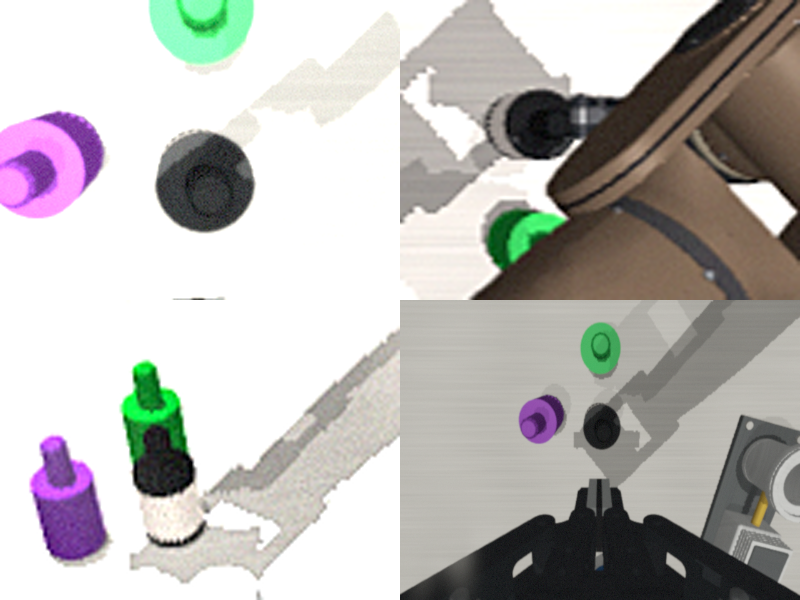

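The cartridge still stands at wrist pixel knob (327,174) and shoulder (323,168.6), and seems shifted relative to the tool. The fingers are shut and empty.

```bash
python3 - <<'E'
from h import *
import pickle
np.set_printoptions(precision=4,suppress=True)
p,s=pickle.load(open("pics/w_held.pkl","rb")); r=R.from_quat(s["tcp_rot"])
print(at(p,(327,174),.125),at(p,(323,168.6),.08))
p0,_=pickle.load(open("pics/w_car.pkl","rb")); print(at(p0,(318.5,163.75),.125),at(p0,(318.6,154.9),.08))
print("tri knob two wrist+top", tri((p0,(318.5,163.75)),(eyes.camera_params("top"),(438,231.5)),(eyes.camera_params("scene"),(217.7,203.5))))
print("TCP/tips px",proj(p,s["eef_pos"]),proj(p,s["eef_pos"]+r.apply([0,0,.019])),s["qpos"],monitor.get_state()["eef_pos"])
E
```

```text
[ 0.4278 -0.3323  0.125 ] [ 0.4318 -0.3349  0.08  ]
[ 0.4374 -0.3386  0.125 ] [ 0.4365 -0.3385  0.08  ]
tri knob two wrist+top (array([ 0.4383, -0.339 ,  0.1234]), [0.0006527987475810118, 0.0012690883641450804, 0.0008712483204469263])
TCP/tips px [317.4279 250.6322] [317.5758 235.4148] [-0.845  -0.0084  1.8377 -0.0002  1.3151 -2.4157] [ 0.4363 -0.3396  0.258 ]
```

```bash
python3 -m handwheel '[[0,0,0,0,0,0,1],[0,0,0,0,0,0,1],[0,0,0,0,0,0,1],[0,0,0,0,0,0,1]]'; python3 snap.py w_b; python3 - <<'E'
from h import *
a=cv2.imread("pics/w_b.png"); b=cv2.imread("pics/w_held.png")
s=eyes.read_camera("scene")[:,:,::-1]
f=lambda c:cv2.resize(np.clip(c*2.0,0,255).astype(np.uint8),(400,300),interpolation=cv2.INTER_CUBIC)
g=lambda c:cv2.resize(np.clip(c*4.0,0,255).astype(np.uint8),(400,300),interpolation=cv2.INTER_CUBIC)
cv2.imwrite("pics/b.png",np.vstack([np.hstack([g(a[120:210,260:380]),g(b[120:210,260:380])]),np.hstack([f(s[165:255,170:290]),cv2.resize(a,(400,300))])]))
E
```

```text
time: 6.65
eef_pos: [0.437, -0.3403, 0.2603]
tcp_rot: [-0.0, 1.0, -0.0, 0.0]
contact_force: [-0.6, -0.7, 1.1]
opening: 0.848
finger_force: 0.0
w_b [ 0.437  -0.3403  0.2603] [-0.  1. -0.  0.]
```

View pics/b.png

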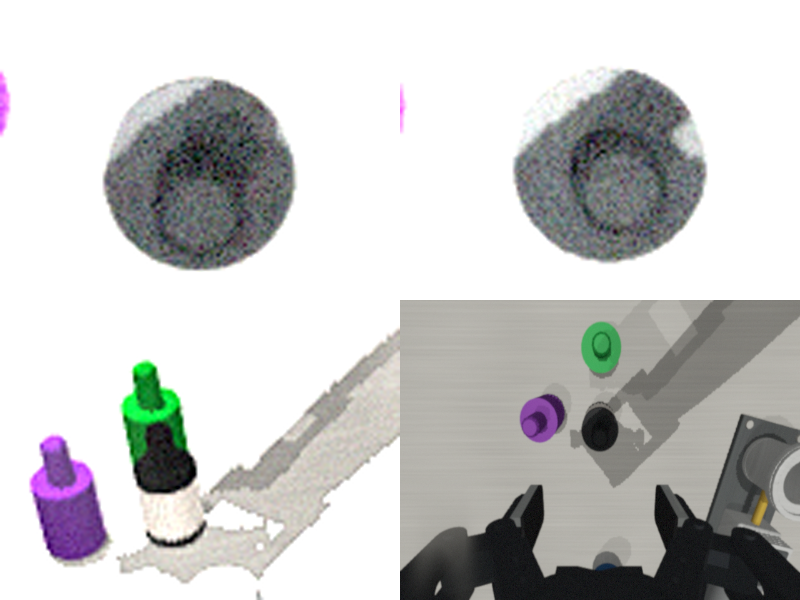

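```bash
python3 - <<'E'
from h import *
a=cv2.imread("pics/w_b.png"); b=cv2.imread("pics/w_held.png"); c=cv2.imread("pics/w_car.png")
def f(im,x,y,w,h,k,gain=2.5):
    o=cv2.resize(np.clip(im[y:y+h,x:x+w]*gain,0,255).astype(np.uint8),None,fx=k,fy=k,interpolation=cv2.INTER_CUBIC)
    for i in range(0,w,20): cv2.putText(o,str(x+i),(i*k,8),0,.35,(0,0,255)); cv2.line(o,(i*k,10),(i*k,14),(0,0,255))
    for i in range(0,h,20): cv2.putText(o,str(y+i),(0,i*k+4),0,.35,(0,0,255)); cv2.line(o,(20,i*k),(24,i*k),(0,0,255))
    return o
cv2.imwrite("pics/f.png",np.hstack([f(b,270,210,90,145,4),f(a,360,210,100,145,4)]))
E
```

```text
(no output)
```

View pics/f.png

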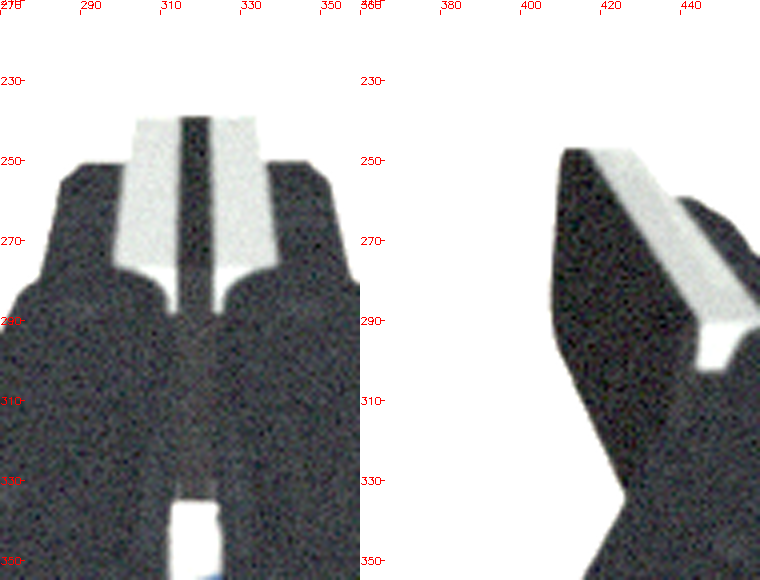

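The shut fingers' near edge is at v≈239, and the open pad's tip edge spans v≈248–287. Back-projected, the pads lie about 12 mm along tool −x from the reported TCP. The grip therefore caught only the knob's edge, so I shift by that amount and retry.

```bash
python3 - <<'E'
from h import *
import pickle
p,s=pickle.load(open("pics/w_b.pkl","rb")); print(at(p,(320,184),.125),at(p,(320.1,172.2),.08))
print("top px of TCP",proj(eyes.camera_params("top"),[.4364,-.3398,.2583]),"+12mm x, tip",proj(eyes.camera_params("top"),[.4484,-.3398,.24]))
E
python3 -m handwheel '[[0.03,0.005,0.15,0,0,0,1],[0.03,0.005,0.28,0,0,0,1],[0.03,0.005,0.34,0,0,0,1],[0.03,0.005,0.368,0,0,0,1],[0.03,0.005,0.368,0,0,0,1],[0.03,0.005,0.368,0,0,0,0],[0.03,0.005,0.368,0,0,0,-0.5],[0.03,0.005,0.368,0,0,0,-1],[0.03,0.005,0.368,0,0,0,-1],[0.03,0.005,0.368,0,0,0,-1],[0.03,0.005,0.368,0,0,0,-1]]' 40
```

```text
[ 0.43750741 -0.33877814  0.125     ] [ 0.43668175 -0.3385584   0.08      ]
top px of TCP [455.92500637 231.03423857] +12mm x, tip [452.95203935 225.81349207]
time: 8.12
eef_pos: [0.4251, -0.3386, 0.1137]
tcp_rot: [-0.0, 1.0, -0.0, 0.0]
contact_force: [-1.2, -0.4, 3.7]
opening: 0.002
finger_force: 1.5
```

The fingers shut on nothing, so the x shift was wrong. The pads' image separation (184 px for about 72 mm gives a depth of 0.141 m) shows the tips are about 30 mm higher than stated, and both grasps were at or above the knob's top. I go back over the axis and descend lower. The open pads (±42 mm) clear the 28 mm shoulder either way.

```bash
python3 -m handwheel '[[0,0,-0.1,0,0,0,1],[-0.031,0,-0.1,0,0,0,1],[-0.031,0,-0.1,0,0,0,1],[-0.031,0,-0.1,0,0,0,1],[-0.031,0,-0.1,0,0,0,1],[-0.031,0,0,0,0,0,1],[-0.031,0,0.05,0,0,0,1],[-0.031,0,0.085,0,0,0,1],[-0.031,0,0.085,0,0,0,1]]'; python3 -m handwheel '[[0,0,0,0,0,0,0],[0,0,0,0,0,0,-1],[0,0,0,0,0,0,-1],[0,0,0,0,0,0,-1],[0,0,0,0,0,0,-1]]' 40
```

```text
time: 9.25
eef_pos: [0.4367, -0.3377, 0.0779]
tcp_rot: [0.0, 1.0, 0.001, -0.001]
contact_force: [0.6, 0.6, -0.1]
opening: 1.0
finger_force: 0.0
time: 9.88
eef_pos: [0.4378, -0.3388, 0.0799]
tcp_rot: [-0.0, 1.0, -0.001, 0.0]
contact_force: [-0.2, -0.4, 2.4]
opening: 0.266
finger_force: 39.6
```

The opening of 0.27 (about 24 mm) matches the knob. Lifting.

```bash
python3 -m handwheel '[[0,0,-0.02,0,0,0,-1],[0,0,-0.1,0,0,0,-1],[0,0,-0.2,0,0,0,-1],[0,0,-0.3,0,0,0,-1],[0,0,-0.36,0,0,0,-1],[0,0,-0.36,0,0,0,-1],[0,0,-0.36,0,0,0,-1]]'; python3 - <<'E'
from h import *
c=eyes.read_camera("scene")[:,:,::-1]; cv2.imwrite("pics/scene2.png",c)
t=eyes.camera_params("top"); e=monitor.get_state()["eef_pos"]; print(e)
print(togo([.4985,-.0376,e[2]]), togo([e[0]+.0613,e[1]+.3009,e[2]]))
E
```

```text
time: 10.75
eef_pos: [0.4367, -0.3374, 0.2213]
tcp_rot: [-0.0, 1.0, 0.001, -0.001]
contact_force: [0.4, 0.3, -2.9]
opening: 0.264
finger_force: 39.5
[ 0.43652848 -0.33732425  0.22080837]
(array([-0.155 ,  0.7493,  0.0019]), array([ 0.001 , -0.0009,  0.    ])) (array([-0.1533,  0.7522,  0.0019]), array([ 0.001 , -0.0009,  0.    ]))
```

```bash
python3 -m handwheel '[[-0.03,0.1,0,0,0,0,-1],[-0.06,0.22,0,0,0,0,-1],[-0.08,0.35,0,0,0,0,-1],[-0.11,0.48,0,0,0,0,-1],[-0.13,0.6,0,0,0,0,-1],[-0.145,0.69,0,0,0,0,-1],[-0.153,0.74,0,0,0,0,-1],[-0.153,0.7525,0,0,0,0,-1],[-0.153,0.7525,0,0,0,0,-1],[-0.153,0.7525,0,0,0,0,-1]]'; python3 snap.py w_over; python3 - <<'E'
from h import *
w=cv2.imread("pics/w_over.png"); s=eyes.read_camera("scene")[:,:,::-1]; t=eyes.read_camera("top")[:,:,::-1]
cv2.imwrite("pics/scene3.png",s); cv2.imwrite("pics/top3.png",t)
f=lambda c,g:cv2.resize(np.clip(c*g,0,255).astype(np.uint8),(400,400),interpolation=cv2.INTER_CUBIC)
cv2.imwrite("pics/over.png",np.hstack([f(w[90:290,218:418],2.),f(s[125:225,265:365],1.5)]))
L=[monitor.get_state()["eef_pos"]]
print(L)
E
```

```text
time: 12.05
eef_pos: [0.4983, -0.0381, 0.2227]
tcp_rot: [0.001, 1.0, -0.0, -0.0]
contact_force: [0.9, 0.8, -1.9]
opening: 0.263
finger_force: 39.7
w_over [ 0.4983 -0.0381  0.2227] [ 5.e-04  1.e+00 -1.e-04 -4.e-04]
[array([ 0.49853162, -0.03804724,  0.22311294])]
```

View pics/over.png

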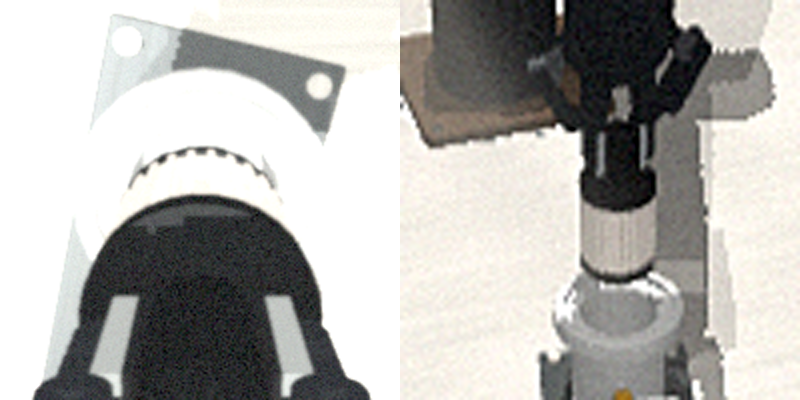

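Wrist view: the cartridge hangs upright with the housing rim concentric below it. Scene view: the cartridge axis (x≈319.5) is centred over the rim (x≈320). Lowering.

```bash
python3 -m handwheel '[[0,0,0.05,0,0,0,-1],[0,0,0.1,0,0,0,-1],[0,0,0.11,0,0,0,-1],[0,0,0.12,0,0,0,-1],[0,0,0.13,0,0,0,-1],[0,0,0.13,0,0,0,-1]]'; python3 -m handwheel '[[0,0,0.01,0,0,0,-1],[0,0,0.02,0,0,0,-1],[0,0,0.02,0,0,0,-1]]'
```

```text
time: 12.95
eef_pos: [0.4987, -0.0374, 0.1713]
tcp_rot: [-0.0, 1.0, -0.0, 0.0]
contact_force: [-0.3, 0.4, -1.8]
opening: 0.268
finger_force: 39.7
time: 13.32
eef_pos: [0.4984, -0.0372, 0.1626]
tcp_rot: [-0.0, 1.0, 0.0, -0.0]
contact_force: [0.8, -0.4, -1.8]
opening: 0.264
finger_force: 39.7
```

```bash
python3 -m handwheel '[[0,0,0.02,0,0,0,-1],[0,0,0.04,0,0,0,-1],[0,0,0.06,0,0,0,-1],[0,0,0.08,0,0,0,-1],[0,0,0.1,0,0,0,-1],[0,0,0.12,0,0,0,-1],[0,0,0.14,0,0,0,-1],[0,0,0.14,0,0,0,-1]]'; python3 -m handwheel '[[0,0,0.006,0,0,0,-1],[0,0,0.012,0,0,0,-1],[0,0,0.018,0,0,0,-1],[0,0,0.018,0,0,0,-1]]'
```

```text
time: 14.32
eef_pos: [0.4983, -0.0372, 0.1064]
tcp_rot: [-0.0, 1.0, 0.0, -0.0]
contact_force: [0.4, -0.1, -1.7]
opening: 0.268
finger_force: 39.7
time: 14.82
eef_pos: [0.4986, -0.0373, 0.1]
tcp_rot: [-0.0, 1.0, -0.0, 0.0]
contact_force: [0.5, -0.2, -2.3]
opening: 0.263
finger_force: 39.7
```

```bash
python3 -m handwheel '[[0,0,0.005,0,0,0,-1],[0,0,0.01,0,0,0,-1],[0,0,0.01,0,0,0,-1]]'
```

```text
time: 15.2
eef_pos: [0.4998, -0.0375, 0.0999]
tcp_rot: [-0.0, 1.0, -0.0, 0.0]
contact_force: [-5.6, 1.2, 15.9]
opening: 0.266
finger_force: 41.6
```

Floor contact came at eef z 0.0999, exactly 20 mm above the grip height, so the cartridge is home. Release, rise and go above the collar.

```bash
python3 -m handwheel '[[0,0,0,0,0,0,0],[0,0,0,0,0,0,0.5],[0,0,0,0,0,0,1],[0,0,-0.05,0,0,0,1],[0,0,-0.2,0,0,0,1],[0,0,-0.35,0,0,0,1],[0,0,-0.4,0,0,0,1],[0,0,-0.4,0,0,0,1]]'; python3 snap.py w_home; python3 -m handwheel '[[0.11,0.8,0.05,0,0,0,1],[0.11,0.8,0.05,0,0,0,1],[0.11,0.8,0.05,0,0,0,1],[0.11,0.8,0.05,0,0,0,1],[0.11,0.8,0.05,0,0,0,1],[0.11,0.8,0.05,0,0,0,1],[0.11,0.8,0.05,0,0,0,1],[0.11,0.8,0.05,0,0,0,1]]';python3 snap.py w_col2; python3 - <<'E'
from h import *
f=lambda c,g:cv2.resize(np.clip(c*g,0,255).astype(np.uint8),None,fx=2,fy=2,interpolation=cv2.INTER_CUBIC)
a=cv2.imread("pics/w_home.png");b=cv2.imread("pics/w_col2.png")
cv2.imwrite("pics/hc.png",np.hstack([f(a[60:300,218:418],1.3),f(b[60:300,218:418],2.)]))
E
```

```text
time: 16.2
eef_pos: [0.4996, -0.0376, 0.2579]
tcp_rot: [-0.0, 1.0, -0.001, 0.002]
contact_force: [-0.3, -0.8, -0.7]
opening: 0.998
finger_force: 0.0
w_home [ 0.4996 -0.0376  0.2579] [-0.0e+00  1.0e+00 -6.0e-04  2.1e-03]
time: 17.25
eef_pos: [0.4546, 0.2814, 0.2349]
tcp_rot: [0.001, 1.0, -0.001, -0.001]
contact_force: [0.3, -0.3, 0.3]
opening: 0.998
finger_force: 0.0
w_col2 [0.4546 0.2814 0.2349] [ 7.e-04  1.e+00 -6.e-04 -7.e-04]
```

View pics/hc.png

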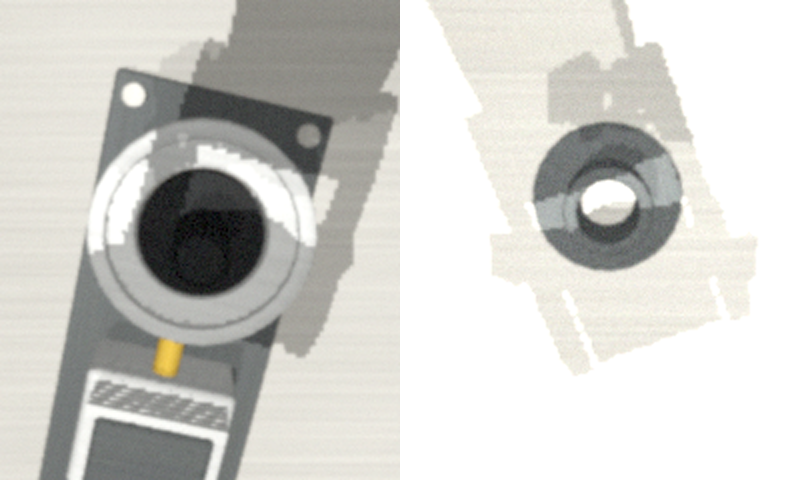

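Left: the cartridge is home in the bore, knob at (318,188.5), rim centre at (319,176). Right: the collar flange is centred at (321.8,157.8).

```bash
python3 - <<'E'
from h import *
import pickle
np.set_printoptions(precision=4,suppress=True)
L=lambda n:pickle.load(open(f"pics/{n}.pkl","rb"))[0]
h=L("w_home");c=L("w_col2"); print("knob",at(h,(318,188.5),.145),"rim",at(h,(319,176),.106),"collar",at(c,(321.75,157.75),.008))
print("two wrist views collar",tri((c,(321.75,157.75)),(L("w_col"),(322.3,140)),(eyes.camera_params("top"),(204,228.5))),"rim2",tri((h,(319,176)),(L("w_hou"),(319,161))))
# collar flange blob, code
g=cv2.GaussianBlur(cv2.imread("pics/w_col2.png").max(2),(3,3),0)[110:210,270:370]; m=(g<70).astype(np.uint8); ct,_=cv2.findContours(m,0,1); k=max(ct,key=cv2.contourArea); print(cv2.fitEllipse(cv2.convexHull(k)))
print(monitor.get_state()["eef_pos"])
E
```

```text
knob [ 0.4988 -0.0377  0.145 ] rim [ 0.4975 -0.037   0.106 ] collar [0.4477 0.2848 0.008 ]
two wrist views collar (array([ 0.4495,  0.285 , -0.0036]), [8.714128132653287e-05, 0.00010304342483860795, 3.656216878418024e-05]) rim2 (array([ 0.4994, -0.0373,  0.097 ]), [0.00022983520458445285, 0.0002298352045844505])
((47.27265167236328, 36.01250457763672), (47.39923858642578, 64.51201629638672), 67.76725769042969)
[0.4548 0.2813 0.2354]
```

```bash
python3 -m handwheel '[[0.017,0.009,0.15,0,0,0,1],[0.017,0.009,0.3,0,0,0,1],[0.017,0.009,0.42,0,0,0,1],[0.017,0.009,0.5,0,0,0,1],[0.017,0.009,0.54,0,0,0,1],[0.017,0.009,0.57,0,0,0,1],[0.017,0.009,0.57,0,0,0,1]]'; python3 -m handwheel '[[0,0,0,0,0,0,0.4],[0,0,0,0,0,0,0],[0,0,0,0,0,0,-1],[0,0,0,0,0,0,-1],[0,0,0,0,0,0,-1]]' 50
```

```text
time: 18.18
eef_pos: [0.4481, 0.2861, 0.0081]
tcp_rot: [0.0, 1.0, 0.0, 0.0]
contact_force: [0.6, 0.3, 0.5]
opening: 0.999
finger_force: 0.0
time: 18.8
eef_pos: [0.4487, 0.2865, 0.0094]
tcp_rot: [-0.0, 1.0, 0.0, 0.001]
contact_force: [-0.8, -1.8, 5.2]
opening: 0.501
finger_force: 50.9
```

```bash
python3 -m handwheel '[[0,0,-0.02,0,0,0,-1],[0,0,-0.12,0,0,0,-1],[0,0,-0.26,0,0,0,-1],[0,0,-0.4,0,0,0,-1],[0,0,-0.43,0,0,0,-1],[0,0,-0.43,0,0,0,-1],[0,0,-0.43,0,0,0,-1]]'; python3 -m handwheel '[[-0.02,-0.12,0,0,0,0,-1],[-0.05,-0.26,0,0,0,0,-1],[-0.07,-0.4,0,0,0,0,-1],[-0.1,-0.54,0,0,0,0,-1],[-0.12,-0.68,0,0,0,0,-1],[-0.126,-0.77,0,0,0,0,-1],[-0.126,-0.805,0,0,0,0,-1],[-0.126,-0.81,0,0,0,0,-1],[-0.126,-0.81,0,0,0,0,-1],[-0.126,-0.81,0,0,0,0,-1]]'; python3 snap.py w_colover; python3 snap.py w_colover
```

```text
time: 19.68
eef_pos: [0.4458, 0.2856, 0.1765]
tcp_rot: [-0.0, 1.0, -0.001, -0.003]
contact_force: [-0.4, -0.2, -2.9]
opening: 0.493
finger_force: 52.0
time: 20.92
eef_pos: [0.498, -0.0365, 0.1797]
tcp_rot: [-0.001, 1.0, 0.0, -0.0]
contact_force: [0.2, 0.3, -3.3]
opening: 0.499
finger_force: 52.3
w_colover [ 0.498  -0.0365  0.1797] [-9.e-04  1.e+00  2.e-04 -2.e-04]
w_colover [ 0.4981 -0.0366  0.1798] [-9.e-04  1.e+00  1.e-04 -1.e-04]
```

```bash
python3 -m handwheel '[[-0.0025,-0.002,0.03,0,0,0,-1],[-0.0025,-0.002,0.05,0,0,0,-1],[-0.0025,-0.002,0.065,0,0,0,-1],[-0.0025,-0.002,0.08,0,0,0,-1],[-0.0025,-0.002,0.08,0,0,0,-1]]'; python3 -m handwheel '[[0,0,0.015,0,0,0,-1],[0,0,0.03,0,0,0,-1],[0,0,0.045,0,0,0,-1],[0,0,0.055,0,0,0,-1],[0,0,0.055,0,0,0,-1]]'
```

```text
time: 21.65
eef_pos: [0.4987, -0.0384, 0.1472]
tcp_rot: [0.0, 1.0, 0.0, -0.001]
contact_force: [-0.3, 0.5, -3.4]
opening: 0.5
finger_force: 52.3
time: 22.28
eef_pos: [0.4988, -0.0384, 0.1254]
tcp_rot: [-0.0, 1.0, 0.0, -0.001]
contact_force: [0.2, 0.1, -3.0]
opening: 0.5
finger_force: 52.3
```

```bash
python3 -m handwheel '[[0,0.0025,0.008,0,0,0,-1],[0,0.0025,0.016,0,0,0,-1],[0,0.0025,0.024,0,0,0,-1],[0,0.0025,0.028,0,0,0,-1],[0,0.0025,0.028,0,0,0,-1]]'
```

```text
time: 22.9
eef_pos: [0.4991, -0.0375, 0.1146]
tcp_rot: [-0.0, 1.0, 0.0, -0.0]
contact_force: [1.0, -0.4, -2.7]
opening: 0.499
finger_force: 52.3
```

```bash
python3 -m handwheel '[[0,0,0.004,0,0,0,-1],[0,0,0.008,0,0,0,-1],[0,0,0.008,0,0,0,-1]]'
```

```text
time: 23.28
eef_pos: [0.499, -0.0375, 0.1113]
tcp_rot: [-0.0, 1.0, 0.0, -0.0]
contact_force: [-0.7, 0.8, -2.9]
opening: 0.498
finger_force: 52.3
```

No contact yet and the flange is already below the rim. Last few millimetres.

```bash
python3 -m handwheel '[[0,0,0.004,0,0,0,-1],[0,0,0.008,0,0,0,-1],[0,0,0.008,0,0,0,-1]]'
```

```text
time: 23.65
eef_pos: [0.4993, -0.0375, 0.1094]
tcp_rot: [-0.0, 1.0, -0.0, -0.0]
contact_force: [-4.3, 1.2, 4.0]
opening: 0.498
finger_force: 53.0
```

Seat contact came at eef z 0.1094, exactly 100 mm above the grip height. Release, rise and check.

```bash
python3 -m handwheel '[[0,0,0,0,0,0,0.2],[0,0,0,0,0,0,0.6],[0,0,0,0,0,0,1],[0,0,0,0,0,0,1],[0,0,-0.05,0,0,0,1],[0,0,-0.2,0,0,0,1],[0,0,-0.35,0,0,0,1],[0,0,-0.37,0,0,0,1],[0,0,-0.37,0,0,0,1]]'; python3 snap.py w_end; python3 - <<'E'
from h import *
import pickle
np.set_printoptions(precision=4,suppress=True)
p,_=pickle.load(open("pics/w_end.pkl","rb")); im=cv2.imread("pics/w_end.png"); g=im.max(2)
u,v=proj(p,[.4978,-.0373,.108]); x,y=int(u)-75,int(v)-75; c=g[y:y+150,x:x+150]
print(u,v); np.set_printoptions(linewidth=200)
print("row",c[int(75)][::2]); print("col",c[:,75][::2])
for z,n in((.106,"rim .05"),(.108,"flange .04"),(.148,"neck .022")):
    r=float(n.split()[1]); print(n,[proj(p,[.4978+a,-.0373+b,z]).round(1) for a,b in((r,0),(-r,0),(0,r),(0,-r))])
E
```

```text
time: 24.78
eef_pos: [0.4993, -0.0376, 0.2566]
tcp_rot: [-0.0, 1.0, -0.0, 0.001]
contact_force: [-0.2, 0.0, 0.5]
opening: 0.998
finger_force: 0.0
w_end [ 0.4993 -0.0376  0.2566] [-0.e+00  1.e+00 -2.e-04  6.e-04]
318.45870650313213 177.9912922647855
row [178 177 177 177 177 176 178 178 168 168 195 198 198 168 180 125  98 100  86  70  61  64  64  63  62  53  63  66  63  60  59  48  21  26  11  20  27  19  18  21  21  15  15  23  41  63  68  65  65
  59  46  47  55  53  62  65  62  66  68  69  88 150 164 201 201 195 179 132 131 130 130 129 132 130 128]
col [110  78  53  54  50  54  54  49  60 101 124 125 123 120 117 121  80  93  94  94  92  92  96  96  96  94  90  62  51  44  46  67  98 102  91  72  13  20  19  30  33  32  25  28  32  24  28  28  30
  30  20  27  43  42  48  59  62  64  60  65  65  90 125 146 144 142 104  85  81  91 103 105 105 105 106]
rim .05 [array([318.5, 232.1]), array([318.5, 118. ]), array([376.7, 177.5]), array([260.3, 177.5])]
flange .04 [array([318.5, 222.3]), array([318.5, 130.5]), array([365.3, 178. ]), array([271.6, 178. ])]
neck .022 [array([318.4, 217.4]), array([318.4, 160.2]), array([347.8, 189.4]), array([288.9, 189.4])]
```

The flange edges (u 274–363, v 134–224) are centred on the rim to within about 1 mm, and the height matches the seat. Handing in.

```bash
python3 -c "
from plant import ctrl; print(ctrl.sign_off())"
```

```text
the job is handed in; nothing more can be done
None
```

The job is handed in at about 25 s on the robot clock: cartridge home in the bore and collar seated on top, by contact heights and the final wrist picture; the first two grasps missed the knob and rocked the cartridge, the spray can and wrench were not approached, and the hand-in reported no verdict.

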